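# Find the dough sheeter's gap notch by feel and lock it

## Task

Before the next batch, lock the roller gap of the bench dough sheeter: turn its round black knob until you feel it drop into its hidden notch, let go of it, then push the red lock pin beside it fully home. Do not force the pin (it is blocked until the knob sits in its notch), and leave the things around the machine where they are.

Things in the scene. Friction and masses are not known exactly. Their poses are not given: they have to be found in the camera images.
- sheeter: Bench dough sheeter, fixed on the table: white gearbox block 240 (x) x 150 (y) x 100 mm high, and on its +y side two steel rollers along x (reaching y = 168 mm, up to 85 mm high). Origin: centre of the block's underside on the table; z up. Knob axis at x = -50, y = 0 mm; lock pin axis at x = +55, y = 0 mm.
- knob_grip (a point): Point on the vertical axis of the round black fluted knob at the height to grip it, 144 mm above the table. The point is fixed on the sheeter and does not turn with the knob. Knob: 56 mm in diameter, 118 to 164 mm above the table, no pointer or mark. It turns endlessly either way; one hidden notch per turn, at the start 40 to 150 degrees clockwise (seen from above) away.
- knob_top (a point): Centre of the knob's top face, 164 mm above the table; fixed on the sheeter too. Feel of the knob: even light drag, 0.1 to 0.2 N m (at rest in the grip up to 0.25 N m either way); from 8 degrees before the notch's middle the torque dips into a pull onward of 0.4 to 1 N m, and turning on past the middle takes 0.4 to 0.8 N m. Let go within 4 degrees of the middle, it settles by itself.
- lock_pin (a joint): Travel of the red lock pin in m: 0 = up (start), 0.028 = fully home (down, at its stop). It slides straight down in its guide bush, takes about 4 N to push and stays where it is left. With the knob in its notch (within about 3 degrees) it goes all the way; otherwise it is blocked after about 6 mm.
- pin_top (a point): Middle of the top face of the red lock pin's round cap (36 mm diameter, 14 mm thick). It is 164 mm above the table when the pin is up and 136 mm when home; the steel guide bush below the cap is 32 mm in diameter, its top 120 mm above the table. Axes as the sheeter's.
- shaker: Bystander: aluminium flour shaker, upright, 72 mm diameter, 132 mm high. Origin: centre of its underside.
- scraper: Bystander: steel bench scraper with wooden grip, lying flat, about 125 x 96 x 24 mm. Origin: on the table below the middle of the blade.
- cutter: Bystander: round steel biscuit cutter, an open ring 72 mm in diameter, 50 mm high, standing upright on its cutting edge. Origin: centre of its underside.

How it is judged:
By the outcome, as a careful person would: the job done as asked, in the order asked, and still so for the second after the job is handed in, with the robot touching nothing.
It also fails if it takes over 72 s, if anything falls off the work surface, if the arm or the gripper's body presses on something with over 40 N, if the wrist force passes 120 N, or if a joint passes its speed limit or range.

## Robot

A 6-joint arm with a two-finger parallel gripper is mounted at the origin on the work surface. World frame = base frame: x ahead of the robot, y to its left, z up, the work surface at z = 0. Lengths are in m, angles in rad, forces in N, time in s.
With the tool pointing down it reaches from about 0.275 to 0.725 m from the base axis. Payload 15.9 kg.
Tool frame: the origin (TCP) lies on the mounting face of the last link; the fingertips stand 173 mm ahead of it and the grasp point (between the pads) lies 155 mm ahead of it; z points along the fingers, y is the direction in which the jaws open and shut (so a half turn about z gives the same grasp; the last joint's range is limited). The gripper opens to 85 mm and grips with 20 to 120 N. Pads are 22 mm wide; open, the fingers measure 114 mm over their backs; the gripper's body (76 mm by 85 mm) begins 54 mm behind the grasp point. The pads swing forward as they close: fully open they stand 13 mm farther back than shut.
Start: joints at [1.319, 0.213, -0.034, 1.323, 0, 1.571], TCP at [0.125, 0.484, 0.405] pointing down, gripper open.
Joint ranges: [-2.98, 2.98], [-0.74, 1.72], [-1.14, 1.35], [-2.1, 2.04], [-1.57, 1.44], [-3.14, 3.14]. Speed limits (rad/s): [1.89, 1.89, 2.39, 2.57, 3.14, 3.14].

## Interface

Orientations are given as a unit quaternion [x, y, z, w].
In Python, from plant import arm, imaging gives the robot as it stands.
- The arm moves only by the tool move_arm, never from a script. Its argument "series" is a list of rows, each a list of 3 entries, a list of its own where there are three numbers: the finger opening in mm, from 0 to 85.4, then the shift along the world's x, y, z in units of 25 mm (1.0 is 25 mm), then the turn about the world's z in rad. In form: [[jaw, [tx, ty, tz], yaw], ...]. A call has 1 to 10 rows; each row shifts and turns the commanded pose from where the row before left it; what a row does not reach is not made up. A row lasts 1/12 s, in which the tool goes at most 41.7 mm and 7.16 degrees, less where a joint would pass 70% of its speed; a pose out of reach is approached as far as the arm can. A call is refused whole if a number of a shift passes 1 or a number of a turn 0.125, either way. A call with a gripper value outside its range is refused whole. The fingers move at their own pace and stop on an object; "newtons" is the grip in N (left out, the last holds). Time passes only in rows, so rows that do not move let the fingers close. It gives the time, the measured TCP pose, the force and the opening at its end, in the units of the state.
- arm.state(): the state, without advancing time (a new reading comes with each control period).
- imaging.get_image(name): name is "scene" or "top"; returns the picture (400x640x3 uint8, red, green, blue); there is no depth.
- imaging.camera_model(name): a dict with "fov_y" (degrees; the focal length in pixels is half the picture's height over the tangent of half this angle, whatever the lens; pixels are square), "cx", "cy" (the principal point, pixels), "k1" (the pictures are not rectified: a ray, as slopes to the right and down, at radius r is drawn at 1 + k1 r^2 times it, then the intrinsics apply), "eye" and "orientation" of the camera in the world. Camera axes: x right, y down, z forward; pixel columns grow to the right and rows downward; lengths in m; the calibration is good to about 2 mm. A picture is of the moment at which its call begins. camera_model takes no time and is no camera call.
- arm.close_job(): hands the job in, once; it reports no verdict.
The state is a dict: "time": time; "joint_pos": joint angles; "joint_velocities": joint speeds; "joint_torque": joint torques, N m; "position": TCP position; "tcp_rot": TCP orientation; "contact_force": force on the tool from outside, world axes, zero at the start; "wrist_torque": the same for the moment, N m; "gripper_width": finger opening in m.
Only numpy, scipy, OpenCV 4.12 (cv2) and the standard library are available. Lean on these libraries where they do the work, as an engineer would, in place of code of your own. Each camera call takes 0.05 s, during which the arm holds its last target.

## Working session

There is one attempt and no reset: what is moved stays moved. The work goes in short steps, Python scripts to look and compute and a tool call to move; the robot and the scene stay as the last step left them, time stands still between calls to the robot, and variables do not carry over. Pictures are saved under pics/ and viewed, and the job is handed in when it is done.

Besides the shell and the picture viewer there is one more tool, called after ">>>" by a JSON object that holds its "method" and its "body", one argument or row to a line. move_arm: Moves the arm, as the interface text tells. Its arguments: {"type":"object","properties":{"series":{"type":"array","items":{"type":"array"}},"newtons":{"type":"number"}},"required":["series"]}

```bash
mkdir -p pics; ls; python3 - <<'E'
from plant import arm, imaging
import cv2
print(arm.state())
for n in("scene","top"):
    print(n,imaging.camera_model(n)); cv2.imwrite(f"pics/{n}0.png",imaging.get_image(n)[:,:,::-1])
E
```

```text
pics
{'time': 0.0, 'joint_pos': array([ 1.31900590e+00,  2.13373079e-01, -3.50841480e-02,  1.32350684e+00,
        3.16968989e-05,  1.57079583e+00]), 'joint_velocities': array([-0.00029547,  0.00041923,  0.00221455, -0.00192508,  0.00019846,
        0.00010336]), 'joint_torque': array([-1.00063236e-03, -6.86159921e+01,  4.87112045e+01,  1.77230837e-02,
        2.00538756e-05,  5.86293254e-06]), 'position': array([0.12452629, 0.48408536, 0.40419765]), 'tcp_rot': array([ 1.25562656e-01,  9.92085520e-01, -5.77257957e-04, -8.90354379e-05]), 'contact_force': array([0.38697815, 0.13364951, 0.02557514]), 'wrist_torque': array([-0.04608354,  0.01029163, -0.04638446]), 'gripper_width': 0.08508964483646568}
scene {'fov_y': 44.024016363129725, 'cx': 319.7865702285736, 'cy': 201.78928960067216, 'k1': -0.062466599003057496, 'eye': array([ 1.62396557, -0.38509748,  1.28378774]), 'orientation': array([ 0.74902589,  0.53832655, -0.22053254, -0.31706488])}
top {'fov_y': 55.66608294042007, 'cx': 320.3312838302833, 'cy': 199.6444617955212, 'k1': -0.07510691674241884, 'eye': array([ 3.71643876e-01, -4.94066638e-04,  1.08727662e+00]), 'orientation': array([ 0.71505831, -0.69613347,  0.05027275, -0.03952787])}
```

View pics/scene0.png

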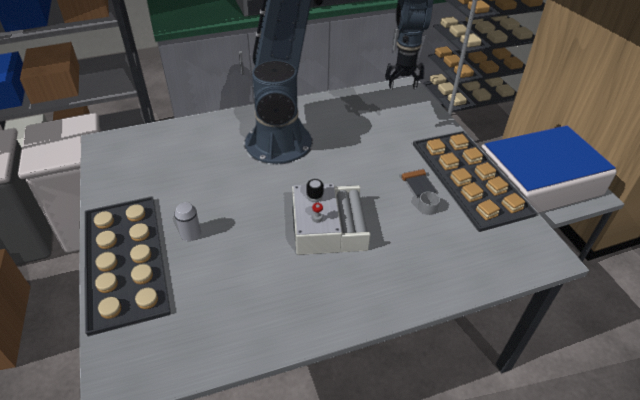

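View pics/top0.png

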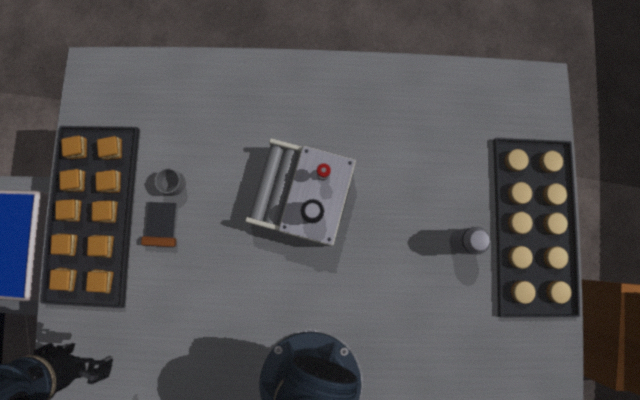

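The scene view shows the knob near (315,187) and the red pin near (318,207). In the top view they are near (312,211) and (323,170). The bystanders are well clear of the machine.

```bash
cat > h.py <<'E'
import numpy as np, cv2
from scipy.spatial.transform import Rotation as R
def K(m):
    f=200/np.tan(np.radians(m['fov_y']/2)); return np.array([[f,0,m['cx']],[0,f,m['cy']],[0,0,1]])
def ray(m,uv):
    # drawn = s*(1+k1 r^2)
    s=cv2.undistortPoints(np.array([[uv]],float),K(m),np.array([m['k1'],0,0,0,0.]))[0,0]
    return m['eye'],R.from_quat(m['orientation']).apply([s[0],s[1],1.])
def plane(m,uv,z):
    e,d=ray(m,uv); return e+d*(z-e[2])/d[2]
def tri(a,b):
    (e1,d1),(e2,d2)=a,b
    d1=d1/np.linalg.norm(d1);d2=d2/np.linalg.norm(d2)
    t=np.linalg.lstsq(np.c_[d1,-d2],e2-e1,rcond=None)[0]
    p,q=e1+t[0]*d1,e2+t[1]*d2
    return (p+q)/2,np.linalg.norm(p-q)
E
python3 - <<'E'
import cv2
a=cv2.imread('pics/scene0.png')[165:260,275:385]; b=cv2.imread('pics/top0.png')[130:255,240:365]
a=cv2.resize(a,None,fx=5,fy=5,interpolation=cv2.INTER_CUBIC);b=cv2.resize(b,None,fx=4.6,fy=4.6,interpolation=cv2.INTER_CUBIC)
cv2.imwrite('pics/a.png',a);cv2.imwrite('pics/b.png',b)
E
```

```text
(no output)
```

View pics/a.png

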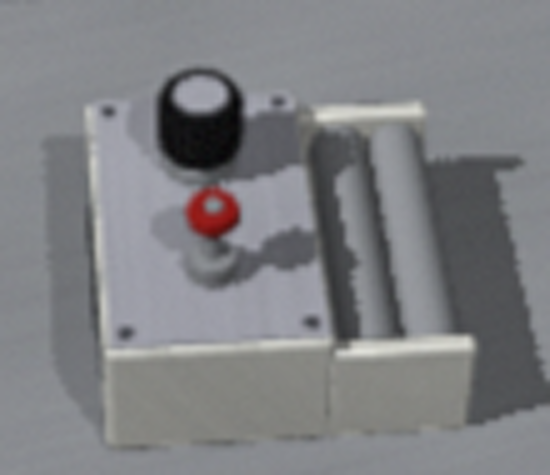

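View pics/b.png

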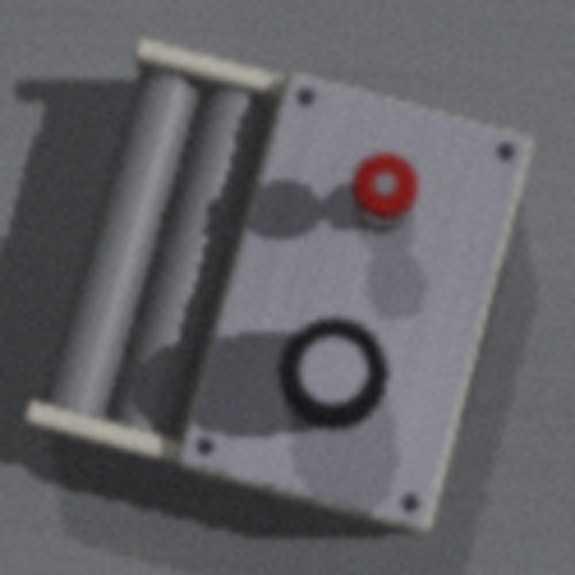

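The crops show a light disc on the knob's top at about (315,183) in the scene view and (312.6,210.7) in the top view. The pin cap has a light dot at about (317.6,206) and (324,170).

```bash
python3 - <<'E'
from plant import imaging
from h import *
M={n:imaging.camera_model(n) for n in('scene','top')}
I={n:cv2.imread(f'pics/{n}0.png') for n in M}
pin={};disc={}
for n in M:
    im=I[n]; b,g,r=[im[:,:,i].astype(int) for i in range(3)]
    m=((r>g+60)&(r>b+60)).astype(np.uint8)
    x0,y0=(290,170) if n=='scene' else (295,150)
    mm=np.zeros_like(m);mm[y0:y0+80,x0:x0+50]=m[y0:y0+80,x0:x0+50]
    c=max(cv2.findContours(mm,0,1)[0],key=cv2.contourArea); (u,v),rad=cv2.minEnclosingCircle(c)
    mo=cv2.moments(c); pin[n]=(mo['m10']/mo['m00'],mo['m01']/mo['m00']); print(n,'pin',pin[n],(u,v),rad)
    # dark ring
    d=((im.max(2)<60)*255).astype(np.uint8)
    su,sv=(315,183) if n=='scene' else (312,211)
    light=(im.min(2)>95).astype(np.uint8)
    k,l,s,cc=cv2.connectedComponentsWithStats(light,connectivity=4)
    i=l[sv,su]; print('disc',s[i],cc[i]); disc[n]=tuple(cc[i])
p,e=tri(ray(M['scene'],disc['scene']),ray(M['top'],disc['top'])); print('knob top',p,e)
# pin: the dot
dot={'scene':(317.3,205.7),'top':(323.6,169.7)}
for D in(pin,dot):
    q,e=tri(ray(M['scene'],D['scene']),ray(M['top'],D['top'])); print('pin',q,e)
    for n in M: print(n,plane(M[n],D[n],.164))
    dd=q-p; print(np.linalg.norm(dd[:2]),np.degrees(np.arctan2(dd[1],dd[0])))
for n in M: print(n,'knob',plane(M[n],disc[n],.164))
E
```

```text
scene pin (317.0431034482759, 206.92241379310346) (317.0, 206.5) 5.02503776550293
disc [310 180  11   8  67] [314.70149254 183.44776119]
top pin (323.50925925925924, 169.80555555555554) (323.5, 169.8333282470703) 6.3465800285339355
disc [305 203  15  14 154] [312.11688312 209.94155844]
knob top [0.46378243 0.00626487 0.16403004] 0.0003334027015171763
pin [ 0.56582983 -0.01952652  0.15806072] 0.0008616139997275938
scene [ 0.57130602 -0.02187108  0.164     ]
top [ 0.56471509 -0.01899552  0.164     ]
0.10525619902825052 -14.183868012045266
pin [ 0.56526083 -0.01910353  0.16289842] 0.0002785070425386372
scene [ 0.56633595 -0.01932825  0.164     ]
top [ 0.5649889  -0.01921433  0.164     ]
0.10460124790407442 -14.035610931076281
scene knob [0.4637095  0.00611375 0.164     ]
top knob [0.46383404 0.00642467 0.164     ]
```

The knob top triangulates to (0.4637, 0.0063, 0.164) and the pin top to (0.5652, -0.0192, 0.163). Their spacing is 104.6 mm against 105 mm expected, and the sheeter yaw is about -14°. Now I'll move above the knob, winding the wrist positive first so it has room to turn clockwise.

>>> {"method": "move_arm", "body": {
  "series": [
    [85,[0.58,-0.82,0],0],
    [85,[0.58,-0.82,0],0.1],
    [85,[0.58,-0.82,0],0.1],
    [85,[0.58,-0.82,0],0.1],
    [85,[0.58,-0.82,0],0.1],
    [85,[0.58,-0.82,0],0.1],
    [85,[0.58,-0.82,0],0.1],
    [85,[0.58,-0.82,0],0.1],
    [85,[0.58,-0.82,0],0.1],
    [85,[0.58,-0.82,0],0.1]
  ],
  "newtons": 80
}}

```text
time: 0.93
position: [0.2699, 0.2781, 0.4046]
tcp_rot: [-0.321, 0.947, -0.0, -0.0]
contact_force: [1.2, 0.4, -0.1]
gripper_width: 0.0849
```

```bash
cat > s.py <<'E'
from plant import arm
from h import *
np.set_printoptions(precision=4,suppress=True)
s=arm.state(); r=R.from_quat(s['tcp_rot']).as_matrix()
print('t',s['time'],'p',s['position'],'yaw_y',np.degrees(np.arctan2(r[1,1],r[0,1])),'z',r[:,2],'q',s['joint_pos'],'F',s['contact_force'],'T',s['wrist_torque'],'w',s['gripper_width'])
for n,P in(('knob',[.4637,.0063]),('pin',[.5652,-.0192])): 
    print(n,'dxy units tcp',(np.array(P)-s['position'][:2])/.025,'tip155',(np.array(P)-(s['position']+.155*r[:,2])[:2])/.025)
E
python3 s.py
```

```text
t 0.9333 p [0.2699 0.2781 0.4046] yaw_y 127.43350968844784 z [-0.0003 -0.0002 -1.    ] q [ 0.8002 -0.0178 -0.2929  1.296   0.      0.1469] F [ 1.2439  0.4416 -0.0629] T [-0.0094  0.0188  0.0233] w 0.08485450071150095
knob dxy units tcp [  7.7507 -10.8702] tip155 [  7.7523 -10.8687]
pin dxy units tcp [ 11.8107 -11.8902] tip155 [ 11.8123 -11.8887]
```

>>> {"method": "move_arm", "body": {
  "series": [
    [85,[0.7,-0.98,0],0.1],
    [85,[0.7,-0.98,0],0.1],
    [85,[0.7,-0.98,0],0.1],
    [85,[0.7,-0.98,0],0.1],
    [85,[0.7,-0.98,0],0.1],
    [85,[0.7,-0.98,0],0.1],
    [85,[0.7,-0.98,0],0.1],
    [85,[0.7,-0.98,0],0.1],
    [85,[0.7,-0.98,0],0.1],
    [85,[0.5,-0.7,0],0]
  ]
}}

```text
time: 1.77
position: [0.4405, 0.0392, 0.4044]
tcp_rot: [-0.701, 0.713, 0.0, -0.0]
contact_force: [0.0, 0.7, 0.6]
gripper_width: 0.0852
```

>>> {"method": "move_arm", "body": {
  "series": [
    [85,[0.2,-0.3,0],0],
    [85,[0,0,0],0],
    [85,[0,0,0],0],
    [85,[0,0,0],0]
  ]
}}

```text
time: 2.1
position: [0.444, 0.0345, 0.4047]
tcp_rot: [-0.699, 0.715, 0.0, -0.0]
contact_force: [-0.9, 0.3, -0.5]
gripper_width: 0.0845
```

```bash
python3 s.py
```

```text
t 2.1 p [0.444  0.0345 0.4047] yaw_y 178.7184732109858 z [-0.0004  0.0002 -1.    ] q [ 0.0774  0.1009 -0.1679  1.3023  0.0003 -1.4711] F [-0.8901  0.2891 -0.4745] T [-0.003  -0.0553  0.0165] w 0.08453461360664676
knob dxy units tcp [ 0.7863 -1.1262] tip155 [ 0.7887 -1.1276]
pin dxy units tcp [ 4.8463 -2.1462] tip155 [ 4.8487 -2.1476]
```

>>> {"method": "move_arm", "body": {
  "series": [
    [85,[0.4,-0.57,0],0],
    [85,[0.39,-0.56,0],0],
    [85,[0,0,-0.5],0],
    [85,[0,0,-0.5],0],
    [85,[0,0,-0.5],0],
    [85,[0,0,-0.5],0],
    [85,[0,0,0],0],
    [85,[0,0,0],0]
  ]
}}

```text
time: 2.77
position: [0.4638, 0.0063, 0.3548]
tcp_rot: [-0.699, 0.715, 0.0, -0.0]
contact_force: [0.8, 0.9, -0.1]
gripper_width: 0.0848
```

```bash
python3 s.py; python3 - <<'E'
from plant import imaging
import cv2
a=imaging.get_image('scene')[140:260,255:375]; b=imaging.get_image('top')[140:260,250:370]
import numpy as np
o=np.hstack([cv2.resize(i,(400,400),interpolation=cv2.INTER_CUBIC) for i in(a,b)])
cv2.imwrite('pics/c1.png',o[:,:,::-1])
E
```

```text
t 2.7667 p [0.4638 0.0063 0.3548] yaw_y 178.76767172242702 z [-0.0008  0.0001 -1.    ] q [ 0.0135  0.1551 -0.232   1.1845  0.0001 -1.5358] F [ 0.8111  0.9374 -0.1068] T [-0.0232 -0.017  -0.0159] w 0.08476743372098818
knob dxy units tcp [-0.0038  0.0003] tip155 [ 0.0013 -0.0004]
pin dxy units tcp [ 4.0562 -1.0197] tip155 [ 4.0613 -1.0204]
```

View pics/c1.png

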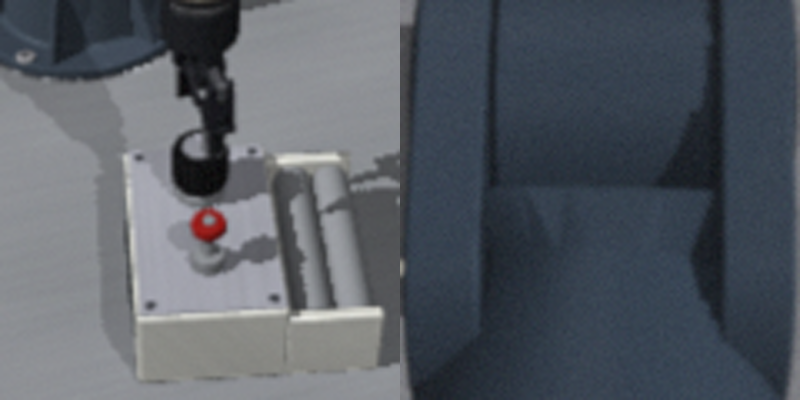

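The left (scene) crop shows the open fingers above the knob, one on each side. The top view is blocked by the arm. Next I'll go down 58 mm (2.3 units) and close gently.

>>> {"method": "move_arm", "body": {
  "series": [
    [85,[0,0,-0.4],0],
    [85,[0,0,-0.4],0],
    [85,[0,0,-0.4],0],
    [85,[0,0,-0.4],0],
    [85,[0,0,-0.3],0],
    [85,[0,0,-0.2],0],
    [85,[0,0,-0.2],0],
    [85,[0,0,0],0],
    [85,[0,0,0],0]
  ]
}}

```text
time: 3.62
position: [0.4643, 0.0055, 0.2972]
tcp_rot: [-0.699, 0.715, 0.0, -0.0]
contact_force: [-0.7, -0.1, 0.3]
gripper_width: 0.0851
```

>>> {"method": "move_arm", "body": {
  "series": [
    [50,[0,0,0],0],
    [50,[0,0,0],0],
    [50,[0,0,0],0],
    [50,[0,0,0],0],
    [50,[0,0,0],0],
    [50,[0,0,0],0],
    [50,[0,0,0],0],
    [50,[0,0,0],0]
  ],
  "newtons": 60
}}

```text
time: 4.28
position: [0.4639, 0.0055, 0.2978]
tcp_rot: [-0.699, 0.715, 0.0, -0.0]
contact_force: [-8.6, 0.1, 11.9]
gripper_width: 0.0552
```

```bash
python3 s.py
```

```text
t 4.2833 p [0.4639 0.0055 0.2978] yaw_y 178.7069697946116 z [-0.0002  0.     -1.    ] q [ 0.0118  0.1888 -0.3402  1.042   0.     -1.5364] F [-8.5779  0.1025 11.9301] T [-0.0336  1.3264  0.0281] w 0.05516984111883785
knob dxy units tcp [-0.0091  0.0326] tip155 [-0.008   0.0326]
pin dxy units tcp [ 4.0509 -0.9874] tip155 [ 4.052  -0.9874]
```

>>> {"method": "move_arm", "body": {
  "series": [
    [50,[-0.03,0.03,0],0],
    [50,[0,0,0],0],
    [50,[0,0,0],-0.05],
    [50,[0,0,0],-0.05],
    [50,[0,0,0],-0.05],
    [50,[0,0,0],-0.05]
  ]
}}

```text
time: 4.78
position: [0.4635, 0.0058, 0.2979]
tcp_rot: [-0.623, 0.782, -0.001, -0.0]
contact_force: [-5.4, -7.0, 10.5]
gripper_width: 0.055
```

```bash
python3 s.py
```

```text
t 4.7833 p [0.4635 0.0058 0.2979] yaw_y 167.0945846787341 z [ 0.0006 -0.0015 -1.    ] q [ 0.013   0.1875 -0.3416  1.041  -0.0015 -1.3326] F [-5.4486 -6.9971 10.5072] T [-1.1894  0.8318  0.2932] w 0.055012841235950474
knob dxy units tcp [0.0074 0.0196] tip155 [0.0035 0.0287]
pin dxy units tcp [ 4.0674 -1.0004] tip155 [ 4.0635 -0.9913]
```

>>> {"method": "move_arm", "body": {
  "series": [
    [50,[0,0,0],-0.05],
    [50,[0,0,0],-0.05],
    [50,[0,0,0],-0.05],
    [50,[0,0,0],-0.05],
    [50,[0,0,0],-0.05]
  ]
}}

```text
time: 5.2
position: [0.4633, 0.0059, 0.2979]
tcp_rot: [-0.521, 0.854, -0.001, -0.0]
contact_force: [-8.1, -4.9, 11.7]
gripper_width: 0.055
```

```bash
python3 s.py
```

```text
t 5.2 p [0.4633 0.0059 0.2979] yaw_y 152.77743434407037 z [ 0.0001 -0.0013 -1.    ] q [ 0.0131  0.1874 -0.3419  1.0414 -0.0013 -1.0826] F [-8.0903 -4.8817 11.736 ] T [-1.0356  1.2871  0.3038] w 0.05503983789029781
knob dxy units tcp [0.016  0.0166] tip155 [0.0153 0.0246]
pin dxy units tcp [ 4.076  -1.0034] tip155 [ 4.0753 -0.9954]
```

>>> {"method": "move_arm", "body": {
  "series": [
    [50,[-0.03,-0.02,0],-0.04],
    [50,[0,0,0],-0.04],
    [50,[0,0,0],-0.04]
  ]
}}

```text
time: 5.45
position: [0.463, 0.0057, 0.2979]
tcp_rot: [-0.469, 0.883, -0.0, 0.0]
contact_force: [-2.2, 0.3, 8.1]
gripper_width: 0.0547
```

```bash
cat > t.py <<'E'
from plant import arm
from h import *
s=arm.state(); r=R.from_quat(s['tcp_rot']).as_matrix()
print('t %.2f turned %.1f'%(s['time'],178.71-np.degrees(np.arctan2(r[1,1],r[0,1]))),'Tz %.3f'%s['wrist_torque'][2],'F',s['contact_force'].round(1),'w %.4f'%s['gripper_width'], 'tau6 %.3f'%s['joint_torque'][5])
E
python3 t.py
```

```text
t 5.45 turned 32.8 Tz 0.251 F [-2.2  0.3  8.1] w 0.0547 tau6 -0.989
```

>>> {"method": "move_arm", "body": {
  "series": [
    [50,[0,0,0],-0.04],
    [50,[0,0,0],-0.04]
  ]
}}

```text
time: 5.62
position: [0.4629, 0.0058, 0.2979]
tcp_rot: [-0.433, 0.901, -0.0, 0.0]
contact_force: [-4.0, -0.1, 6.9]
gripper_width: 0.0548
```

```bash
python3 t.py
```

```text
t 5.62 turned 37.3 Tz 0.297 F [-4.  -0.1  6.9] w 0.0548 tau6 -0.989
```

>>> {"method": "move_arm", "body": {
  "series": [
    [50,[-0.01,0,0],-0.04],
    [50,[0,0,0],-0.04]
  ]
}}

```text
time: 5.78
position: [0.4628, 0.0058, 0.2979]
tcp_rot: [-0.397, 0.918, -0.0, 0.001]
contact_force: [-2.9, 1.2, 6.7]
gripper_width: 0.055
```

```bash
python3 t.py
```

```text
t 5.78 turned 41.9 Tz 0.262 F [-2.9  1.2  6.7] w 0.0550 tau6 -0.990
```

>>> {"method": "move_arm", "body": {
  "series": [
    [50,[0,0,0],-0.04],
    [50,[0,0,0],-0.04]
  ]
}}

```text
time: 5.95
position: [0.4627, 0.0058, 0.2979]
tcp_rot: [-0.36, 0.933, -0.0, 0.001]
contact_force: [-2.4, 2.1, 7.5]
gripper_width: 0.055
```

```bash
python3 t.py
```

```text
t 5.95 turned 46.5 Tz 0.293 F [-2.4  2.1  7.5] w 0.0550 tau6 -0.989
```

>>> {"method": "move_arm", "body": {
  "series": [
    [50,[0,0,0],-0.04],
    [50,[0,0,0],-0.04]
  ]
}}

```text
time: 6.12
position: [0.4627, 0.0059, 0.2979]
tcp_rot: [-0.322, 0.947, 0.0, 0.001]
contact_force: [-3.6, 2.2, 7.6]
gripper_width: 0.0547
```

```bash
python3 t.py
```

```text
t 6.12 turned 51.1 Tz 0.291 F [-3.6  2.2  7.6] w 0.0547 tau6 -0.988
```

>>> {"method": "move_arm", "body": {
  "series": [
    [50,[0,0,0],-0.04],
    [50,[0,0,0],-0.04]
  ]
}}

```text
time: 6.28
position: [0.4626, 0.0059, 0.2979]
tcp_rot: [-0.284, 0.959, 0.0, 0.001]
contact_force: [-2.5, 3.9, 8.4]
gripper_width: 0.0551
```

```bash
python3 t.py
```

```text
t 6.28 turned 55.7 Tz 0.290 F [-2.5  3.9  8.4] w 0.0551 tau6 -0.987
```

>>> {"method": "move_arm", "body": {
  "series": [
    [50,[0,0.01,0],-0.04],
    [50,[0,0,0],-0.04]
  ]
}}

```text
time: 6.45
position: [0.4626, 0.0061, 0.2979]
tcp_rot: [-0.246, 0.969, 0.0, 0.0]
contact_force: [-4.1, 2.6, 8.2]
gripper_width: 0.0551
```

```bash
python3 t.py
```

```text
t 6.45 turned 60.3 Tz 0.288 F [-4.1  2.6  8.2] w 0.0551 tau6 -0.977
```

>>> {"method": "move_arm", "body": {
  "series": [
    [50,[0,0,0],-0.04],
    [50,[0,0,0],-0.04]
  ]
}}

```text
time: 6.62
position: [0.4626, 0.0061, 0.2979]
tcp_rot: [-0.207, 0.978, 0.0, 0.0]
contact_force: [-4.5, 3.2, 9.0]
gripper_width: 0.0549
```

```bash
python3 t.py
```

```text
t 6.62 turned 64.8 Tz 0.287 F [-4.5  3.2  9. ] w 0.0549 tau6 -0.987
```

>>> {"method": "move_arm", "body": {
  "series": [
    [50,[0,0,0],-0.04],
    [50,[0,0,0],-0.04]
  ]
}}

```text
time: 6.78
position: [0.4625, 0.0062, 0.2979]
tcp_rot: [-0.168, 0.986, 0.0, 0.0]
contact_force: [-4.9, 4.5, 8.7]
gripper_width: 0.0548
```

```bash
python3 t.py
```

```text
t 6.78 turned 69.4 Tz 0.285 F [-4.9  4.5  8.7] w 0.0548 tau6 -0.987
```

>>> {"method": "move_arm", "body": {
  "series": [
    [50,[0,0,0],-0.04],
    [50,[0,0,0],-0.04]
  ]
}}

```text
time: 6.95
position: [0.4625, 0.0062, 0.2979]
tcp_rot: [-0.128, 0.992, 0.0, 0.0]
contact_force: [-5.0, 5.3, 9.5]
gripper_width: 0.055
```

```bash
python3 t.py
```

```text
t 6.95 turned 74.0 Tz 0.275 F [-5.   5.3  9.5] w 0.0550 tau6 -0.986
```

>>> {"method": "move_arm", "body": {
  "series": [
    [50,[-0.01,0.01,0],-0.04],
    [50,[0,0,0],-0.04]
  ]
}}

```text
time: 7.12
position: [0.4624, 0.0064, 0.2979]
tcp_rot: [-0.088, 0.996, 0.0, 0.001]
contact_force: [-2.8, 4.2, 7.9]
gripper_width: 0.0547
```

```bash
python3 t.py
```

```text
t 7.12 turned 78.6 Tz 0.306 F [-2.8  4.2  7.9] w 0.0547 tau6 -0.977
```

>>> {"method": "move_arm", "body": {
  "series": [
    [50,[0,0,0],-0.04],
    [50,[0,0,0],-0.04]
  ]
}}

```text
time: 7.28
position: [0.4624, 0.0065, 0.2979]
tcp_rot: [-0.048, 0.999, 0.0, 0.0]
contact_force: [-2.6, 4.0, 7.4]
gripper_width: 0.0549
```

```bash
python3 t.py
```

```text
t 7.28 turned 83.2 Tz 0.275 F [-2.6  4.   7.4] w 0.0549 tau6 -0.988
```

>>> {"method": "move_arm", "body": {
  "series": [
    [50,[0,0,0],-0.04],
    [50,[0,0,0],-0.04]
  ]
}}

```text
time: 7.45
position: [0.4624, 0.0065, 0.2979]
tcp_rot: [-0.008, 1.0, 0.0, 0.0]
contact_force: [-3.0, 5.2, 8.8]
gripper_width: 0.0553
```

```bash
python3 t.py
```

```text
t 7.45 turned 87.7 Tz 0.247 F [-3.   5.2  8.8] w 0.0553 tau6 -0.987
```

>>> {"method": "move_arm", "body": {
  "series": [
    [50,[0,0,0],-0.04],
    [50,[0,0,0],-0.04]
  ]
}}

```text
time: 7.62
position: [0.4624, 0.0066, 0.2979]
tcp_rot: [0.032, 1.0, 0.001, 0.0]
contact_force: [-2.4, 6.9, 7.5]
gripper_width: 0.0553
```

```bash
python3 t.py
```

```text
t 7.62 turned 92.3 Tz 0.258 F [-2.4  6.9  7.5] w 0.0553 tau6 -0.986
```

>>> {"method": "move_arm", "body": {
  "series": [
    [50,[0,0.02,0],-0.04],
    [50,[0,0,0],-0.04]
  ]
}}

```text
time: 7.78
position: [0.4624, 0.0069, 0.2979]
tcp_rot: [0.072, 0.997, 0.0, 0.0]
contact_force: [-3.1, 2.2, 8.9]
gripper_width: 0.055
```

```bash
python3 t.py
```

```text
t 7.78 turned 96.9 Tz 0.280 F [-3.1  2.2  8.9] w 0.0550 tau6 -0.969
```

>>> {"method": "move_arm", "body": {
  "series": [
    [50,[0,0,0],-0.04],
    [50,[0,0,0],-0.04]
  ]
}}

```text
time: 7.95
position: [0.4624, 0.0069, 0.2979]
tcp_rot: [0.111, 0.994, 0.0, 0.0]
contact_force: [-3.3, 3.2, 7.9]
gripper_width: 0.0549
```

```bash
python3 t.py
```

```text
t 7.95 turned 101.5 Tz 0.312 F [-3.3  3.2  7.9] w 0.0549 tau6 -0.989
```

>>> {"method": "move_arm", "body": {
  "series": [
    [50,[0,0,0],-0.04],
    [50,[0,0,0],-0.04]
  ]
}}

```text
time: 8.12
position: [0.4624, 0.007, 0.2979]
tcp_rot: [0.151, 0.989, 0.0, 0.0]
contact_force: [-3.8, 4.5, 6.4]
gripper_width: 0.0541
```

```bash
python3 t.py
```

```text
t 8.12 turned 106.1 Tz 0.301 F [-3.8  4.5  6.4] w 0.0541 tau6 -1.000
```

>>> {"method": "move_arm", "body": {
  "series": [
    [50,[0,0,0],-0.04],
    [50,[0,0,0],-0.04]
  ]
}}

```text
time: 8.28
position: [0.4625, 0.007, 0.2979]
tcp_rot: [0.19, 0.982, 0.001, 0.0]
contact_force: [-2.8, 6.4, 7.8]
gripper_width: 0.055
```

```bash
python3 t.py
```

```text
t 8.28 turned 110.7 Tz 0.167 F [-2.8  6.4  7.8] w 0.0550 tau6 -1.245
```

>>> {"method": "move_arm", "body": {
  "series": [
    [50,[0,0,0],-0.03]
  ]
}}

```text
time: 8.37
position: [0.4624, 0.007, 0.2979]
tcp_rot: [0.205, 0.979, 0.001, 0.0]
contact_force: [-1.7, 5.9, 7.0]
gripper_width: 0.0548
```

```bash
python3 t.py
```

```text
t 8.37 turned 112.4 Tz -0.067 F [-1.7  5.9  7. ] w 0.0548 tau6 -0.868
```

>>> {"method": "move_arm", "body": {
  "series": [
    [50,[0,0,0],-0.03]
  ]
}}

```text
time: 8.45
position: [0.4625, 0.0071, 0.2979]
tcp_rot: [0.22, 0.976, 0.001, 0.0]
contact_force: [-1.2, 6.7, 6.7]
gripper_width: 0.0548
```

```bash
python3 t.py
```

```text
t 8.45 turned 114.1 Tz -0.183 F [-1.2  6.7  6.7] w 0.0548 tau6 -1.025
```

The torque is dropping into a pull onward, so the notch starts here. I'll step finely from now on.

>>> {"method": "move_arm", "body": {
  "series": [
    [50,[0,0.01,0],-0.025]
  ]
}}

```text
time: 8.53
position: [0.4625, 0.0072, 0.2979]
tcp_rot: [0.232, 0.973, 0.0, 0.0]
contact_force: [-2.0, 3.5, 7.0]
gripper_width: 0.055
```

```bash
python3 t.py
```

```text
t 8.53 turned 115.5 Tz -0.320 F [-2.   3.5  7. ] w 0.0550 tau6 -0.986
```

>>> {"method": "move_arm", "body": {
  "series": [
    [50,[0,0,0],-0.025]
  ]
}}

```text
time: 8.62
position: [0.4625, 0.0072, 0.2979]
tcp_rot: [0.244, 0.97, 0.0, 0.0]
contact_force: [-0.5, 5.1, 6.8]
gripper_width: 0.0548
```

```bash
python3 t.py
```

```text
t 8.62 turned 117.0 Tz -0.290 F [-0.5  5.1  6.8] w 0.0548 tau6 -1.118
```

>>> {"method": "move_arm", "body": {
  "series": [
    [50,[0,0,0],-0.025]
  ]
}}

```text
time: 8.7
position: [0.4625, 0.0072, 0.2979]
tcp_rot: [0.256, 0.967, 0.001, 0.0]
contact_force: [-1.8, 4.6, 5.9]
gripper_width: 0.0548
```

```bash
python3 t.py
```

```text
t 8.70 turned 118.4 Tz 0.611 F [-1.8  4.6  5.9] w 0.0548 tau6 -0.205
```

The torque flipped from -0.29 to +0.61 N m between 117.0° and 118.4°, so the notch's middle is near 117.8°. I'll back off slightly and release.

>>> {"method": "move_arm", "body": {
  "series": [
    [50,[0,0,0],0.01],
    [50,[0,0,0],0]
  ]
}}

```text
time: 8.87
position: [0.4625, 0.0072, 0.2979]
tcp_rot: [0.251, 0.968, 0.001, 0.0]
contact_force: [-0.8, 4.6, 6.0]
gripper_width: 0.0548
```

```bash
python3 t.py
```

```text
t 8.87 turned 117.7 Tz -0.375 F [-0.8  4.6  6. ] w 0.0548 tau6 -0.458
```

>>> {"method": "move_arm", "body": {
  "series": [
    [58,[0,0,0],0],
    [62,[0,0,0],0],
    [85,[0,0,0],0],
    [85,[0,0,0],0],
    [85,[0,0,0],0],
    [85,[0,0,0],0],
    [85,[0,0,0],0]
  ]
}}

```text
time: 9.45
position: [0.4623, 0.0069, 0.2972]
tcp_rot: [0.251, 0.968, -0.0, -0.0]
contact_force: [-0.3, 0.5, -0.1]
gripper_width: 0.085
```

```bash
python3 t.py
```

```text
t 9.45 turned 117.8 Tz 0.002 F [-0.3  0.5 -0.1] w 0.0850 tau6 -0.000
```

>>> {"method": "move_arm", "body": {
  "series": [
    [85,[0,0,0.2],0],
    [85,[0,0,0.4],0],
    [85,[0,0,0.6],0],
    [85,[0,0,0.6],0],
    [85,[0,0,0.6],0],
    [85,[0,0,0.2],0],
    [85,[0,0,0],0]
  ]
}}

```text
time: 10.03
position: [0.4627, 0.007, 0.3634]
tcp_rot: [0.251, 0.968, 0.0, 0.001]
contact_force: [0.2, 0.3, -1.3]
gripper_width: 0.0846
```

```bash
python3 t.py;python3 s.py
```

```text
t 10.03 turned 117.7 Tz 0.043 F [ 0.2  0.3 -1.3] w 0.0846 tau6 0.000
t 10.0333 p [0.4627 0.007  0.3634] yaw_y 60.961701397251005 z [ 0.0023 -0.     -1.    ] q [ 0.0151  0.1475 -0.219   1.2021 -0.      0.5219] F [ 0.2225  0.3292 -1.3049] T [0.0085 0.0037 0.0429] w 0.08456416788211973
knob dxy units tcp [ 0.0401 -0.0268] tip155 [ 0.026  -0.0267]
pin dxy units tcp [ 4.1001 -1.0468] tip155 [ 4.086  -1.0467]
```

>>> {"method": "move_arm", "body": {
  "series": [
    [0,[0.6,-0.15,0],0],
    [0,[0.6,-0.15,0],0],
    [0,[0.6,-0.15,0],0],
    [0,[0.6,-0.15,0],0],
    [0,[0.6,-0.15,0],0],
    [0,[0.6,-0.15,0],0],
    [0,[0.49,-0.15,0],0],
    [0,[0,0,0],0],
    [0,[0,0,0],0],
    [0,[0,0,0],0]
  ],
  "newtons": 40
}}

```text
time: 10.87
position: [0.564, -0.0191, 0.3616]
tcp_rot: [0.251, 0.968, -0.0, -0.001]
contact_force: [-0.0, 0.1, 0.5]
gripper_width: -0.0004
```

```bash
python3 s.py;  python3 - <<'E'
from plant import imaging
import cv2
a=imaging.get_image('scene')[140:260,255:375]
cv2.imwrite('pics/d1.png',cv2.resize(a,(500,500),interpolation=cv2.INTER_CUBIC)[:,:,::-1])
E
```

```text
t 10.8667 p [ 0.564  -0.0191  0.3616] yaw_y 60.961683577941606 z [-0.0012  0.0001 -1.    ] q [-0.0339  0.3571  0.0507  1.2656  0.      0.4729] F [-0.0462  0.1189  0.4764] T [0.0274 0.0264 0.0114] w -0.00042009829533182897
knob dxy units tcp [-4.0102  1.0174] tip155 [-4.0025  1.0169]
pin dxy units tcp [ 0.0498 -0.0026] tip155 [ 0.0575 -0.0031]
```

View pics/d1.png

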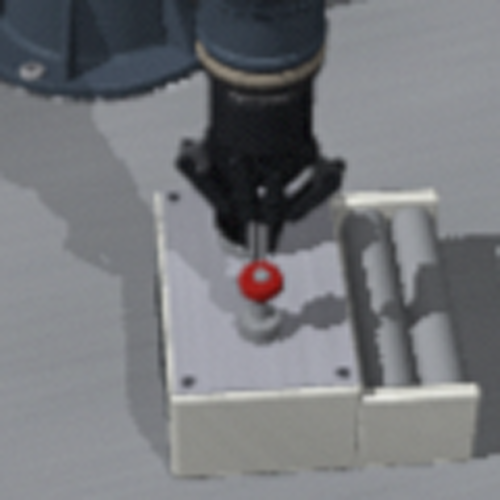

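In the picture, the closed fingertips hang just above the red cap, with the cap at about (260,280) in the crop. They line up with it once the height difference is allowed for. Now I'll descend gently.

>>> {"method": "move_arm", "body": {
  "series": [
    [0,[0.04,0,-0.3],0],
    [0,[0,0,-0.3],0],
    [0,[0,0,-0.2],0],
    [0,[0,0,-0.1],0],
    [0,[0,0,0],0]
  ]
}}

```text
time: 11.33
position: [0.5652, -0.0192, 0.3389]
tcp_rot: [0.251, 0.968, -0.0, -0.001]
contact_force: [-0.1, 0.6, -0.3]
gripper_width: 0.0001
```

>>> {"method": "move_arm", "body": {
  "series": [
    [0,[0,0,-0.1],0],
    [0,[0,0,-0.1],0],
    [0,[0,0,0],0]
  ]
}}

```text
time: 11.58
position: [0.5656, -0.0193, 0.3345]
tcp_rot: [0.251, 0.968, 0.0, 0.0]
contact_force: [-0.9, -0.3, 0.6]
gripper_width: 0.0001
```

>>> {"method": "move_arm", "body": {
  "series": [
    [0,[0,0,-0.1],0],
    [0,[0,0,-0.1],0],
    [0,[0,0,0],0]
  ]
}}

```text
time: 11.83
position: [0.5657, -0.0193, 0.3294]
tcp_rot: [0.251, 0.968, -0.0, 0.0]
contact_force: [0.0, -0.2, -0.6]
gripper_width: -0.0002
```

No contact force has appeared where I expected it, so I'll take a look.

```bash
python3 s.py;  python3 - <<'E'
from plant import imaging
import cv2
a=imaging.get_image('scene')[140:260,255:375]
cv2.imwrite('pics/d2.png',cv2.resize(a,(500,500),interpolation=cv2.INTER_CUBIC)[:,:,::-1])
E
```

```text
t 11.8333 p [ 0.5657 -0.0193  0.3294] yaw_y 60.95989110281614 z [ 0.0001 -0.     -1.    ] q [-0.0341  0.3718 -0.0104  1.1885 -0.      0.4727] F [ 0.0364 -0.2143 -0.5747] T [0.0089 0.0388 0.0185] w -0.00019073867357307316
knob dxy units tcp [-4.078   1.0243] tip155 [-4.0786  1.0245]
pin dxy units tcp [-0.018   0.0043] tip155 [-0.0186  0.0045]
```

View pics/d2.png

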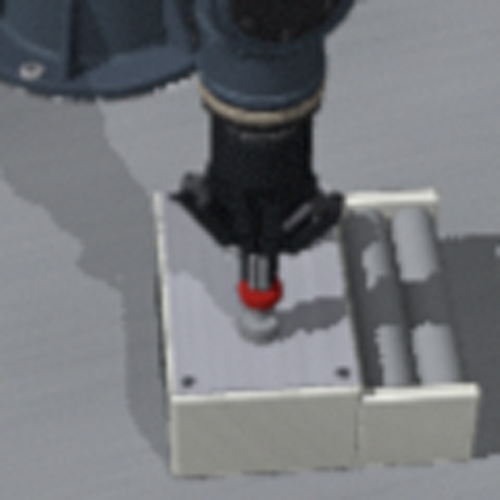

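The fingertips sit on the cap and the cap has moved down, from about row 280 to 293 in the crop. With no motion, little force remains. I'll continue in small steps.

>>> {"method": "move_arm", "body": {
  "series": [
    [0,[0,0,-0.08],0],
    [0,[0,0,-0.08],0]
  ]
}}

```text
time: 12.05
position: [0.5656, -0.0193, 0.3257]
tcp_rot: [0.251, 0.968, 0.0, 0.0]
contact_force: [-0.4, 0.0, 2.9]
gripper_width: -0.0003
```

>>> {"method": "move_arm", "body": {
  "series": [
    [0,[0,0,-0.08],0],
    [0,[0,0,-0.08],0]
  ]
}}

```text
time: 12.22
position: [0.5656, -0.0193, 0.3216]
tcp_rot: [0.251, 0.968, 0.0, 0.0]
contact_force: [-0.5, 0.2, 3.8]
gripper_width: 0.0001
```

>>> {"method": "move_arm", "body": {
  "series": [
    [0,[0,0,-0.08],0],
    [0,[0,0,-0.08],0]
  ]
}}

```text
time: 12.38
position: [0.5656, -0.0193, 0.3175]
tcp_rot: [0.251, 0.968, 0.0, 0.0]
contact_force: [-0.3, -0.8, 3.1]
gripper_width: 0.0002
```

>>> {"method": "move_arm", "body": {
  "series": [
    [0,[0,0,-0.08],0],
    [0,[0,0,-0.08],0]
  ]
}}

```text
time: 12.55
position: [0.5656, -0.0193, 0.3135]
tcp_rot: [0.251, 0.968, -0.0, 0.0]
contact_force: [-0.3, -0.3, 4.0]
gripper_width: -0.0001
```

>>> {"method": "move_arm", "body": {
  "series": [
    [0,[0,0,-0.08],0],
    [0,[0,0,-0.06],0]
  ]
}}

```text
time: 12.72
position: [0.5657, -0.0193, 0.3102]
tcp_rot: [0.251, 0.968, 0.0, 0.0]
contact_force: [-3.9, 0.4, 25.1]
gripper_width: 0.0001
```

>>> {"method": "move_arm", "body": {
  "series": [
    [0,[0,0,-0.04],0],
    [0,[0,0,0],0]
  ]
}}

```text
time: 12.88
position: [0.5655, -0.0193, 0.3102]
tcp_rot: [0.251, 0.968, 0.0, 0.001]
contact_force: [-5.7, 1.4, 17.2]
gripper_width: -0.0001
```

>>> {"method": "move_arm", "body": {
  "series": [
    [0,[0,0,-0.03],0],
    [0,[0,0,0],0]
  ]
}}

```text
time: 13.05
position: [0.5655, -0.0192, 0.3101]
tcp_rot: [0.251, 0.968, 0.0, 0.001]
contact_force: [-8.5, 0.1, 27.2]
gripper_width: -0.0002
```

The pin is on its stop: the force rose from 4 N to 27 N, with the fingertips at about z = 0.137. Retreating up and aside now, to check with both cameras.

>>> {"method": "move_arm", "body": {
  "series": [
    [0,[0,0,0.2],0],
    [0,[0,0,0.6],0],
    [0,[0,0,0.8],0],
    [0,[0,0,0.8],0],
    [0,[0,0,0.8],0],
    [0,[0,0.8,0.8],0],
    [0,[0,0.9,0],0],
    [0,[0,0.9,0],0],
    [0,[0,0.9,0],0],
    [0,[0,0.9,0],0]
  ]
}}

```text
time: 13.88
position: [0.5654, 0.0917, 0.4082]
tcp_rot: [0.251, 0.968, -0.0, -0.0]
contact_force: [0.4, 0.3, -0.8]
gripper_width: 0.0001
```

>>> {"method": "move_arm", "body": {
  "series": [
    [0,[-0.3,0.9,0],0],
    [0,[-0.3,0.9,0],0],
    [0,[-0.3,0.9,0],0],
    [0,[-0.3,0.9,0],0],
    [0,[-0.3,0.9,0],0],
    [0,[-0.3,0.9,0],0],
    [0,[-0.3,0.9,0],0],
    [0,[0,0,0],0],
    [0,[0,0,0],0]
  ]
}}

```text
time: 14.63
position: [0.5127, 0.2492, 0.4081]
tcp_rot: [0.25, 0.968, -0.0, -0.0]
contact_force: [1.3, -1.0, 0.5]
gripper_width: 0.0001
```

```bash
python3 s.py;  python3 - <<'E'
from plant import imaging
import cv2,numpy as np
S=imaging.get_image('scene');T=imaging.get_image('top')
cv2.imwrite('pics/scene1.png',S[:,:,::-1]);cv2.imwrite('pics/top1.png',T[:,:,::-1])
o=np.hstack([cv2.resize(i,(400,400),interpolation=cv2.INTER_CUBIC) for i in(S[150:270,260:380],T[130:255,240:365])])
o2=np.hstack([cv2.resize(S,(400,250)),cv2.resize(T,(400,250))])
cv2.imwrite('pics/e1.png',np.vstack([o2[:190],o])[:,:,::-1])
E
```

```text
t 14.6333 p [0.5127 0.2492 0.4081] yaw_y 61.07850460592009 z [-0.0005 -0.0003 -1.    ] q [ 0.4524  0.361   0.1734  1.3837 -0.      0.9572] F [ 1.3458 -0.9591  0.4579] T [ 0.0008  0.0227 -0.0173] w 0.00011224298670758406
knob dxy units tcp [-1.9583 -9.7149] tip155 [-1.9552 -9.7133]
pin dxy units tcp [  2.1017 -10.7349] tip155 [  2.1048 -10.7333]
```

View pics/e1.png

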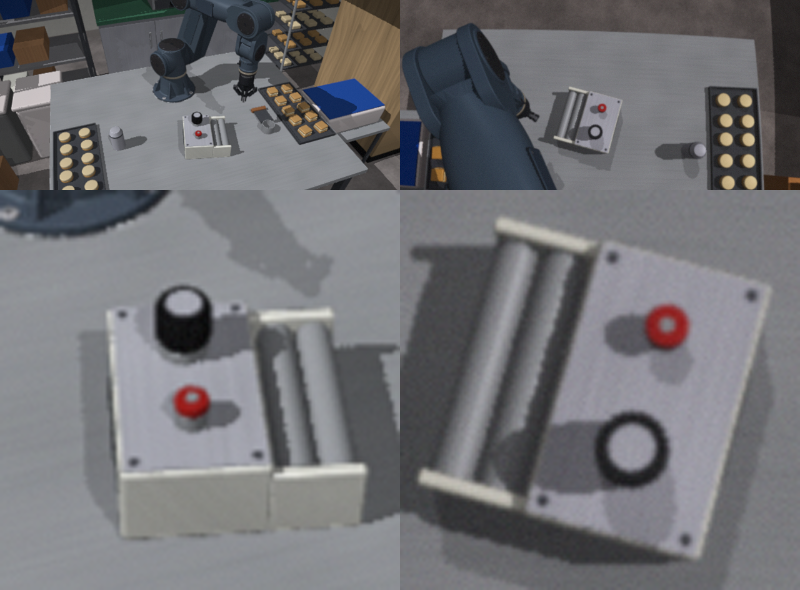

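The cap now sits low on its bush, at about (190,402) in the scene crop and (667,327) in the top crop. I'll triangulate its height.

```bash
python3 - <<'E'
from plant import imaging
from h import *
M={n:imaging.camera_model(n) for n in('scene','top')}
for k in '01':
    P={}
    for n in M:
        im=cv2.imread(f'pics/{n}{k}.png').astype(int); b,g,r=im[:,:,0],im[:,:,1],im[:,:,2]
        m=((r>g+60)&(r>b+60)).astype(np.uint8); mm=np.zeros_like(m); mm[150:240,290:345]=m[150:240,290:345]
        c=max(cv2.findContours(mm,0,1)[0],key=cv2.contourArea); mo=cv2.moments(c); P[n]=(mo['m10']/mo['m00'],mo['m01']/mo['m00'])
    print(k,P,tri(ray(M['scene'],P['scene']),ray(M['top'],P['top'])))
E
```

```text
0 {'scene': (317.0431034482759, 206.92241379310346), 'top': (323.50925925925924, 169.80555555555554)} (array([ 0.56582983, -0.01952652,  0.15806072]), np.float64(0.0008616139997275938))
1 {'scene': (316.9002849002849, 212.98860398860396), 'top': (323.1469696969697, 172.07272727272726)} (array([ 0.56566772, -0.01951647,  0.12996503]), np.float64(0.0013066373474951787))
```

The cap dropped 28.1 mm, which is the full travel. The scraper and cutter were never near the arm, and the shaker is where it was. Handing in.

```bash
python3 -c "
from plant import arm
print(arm.close_job())"
```

```text
the job is handed in; nothing more can be done
None
```

The roller gap is locked: the knob sits in its notch, the red pin is fully home, and I handed the job in at about 15 s of the 72 s allowed.

- **Knob:** I gripped it and turned it clockwise. Drag stayed near 0.28 N m until about 110°. It then became a pull onward of about 0.3 N m, and flipped to a resistance of 0.6 N m at about 118°. I backed off to 117.7° and let go there.
- **Pin:** I pushed it with closed fingers. It slid at about 4 N, well past the 6 mm blocking point, and stopped with at most 27 N on it.
- **Last checks:** Two-view measurement showed the pin cap 28.1 mm lower than at the start, against 28 mm of full travel. The gripper was well clear and touching nothing.

**Disagreements and limits:**
- The pull into the notch read about 0.3 to 0.4 N m, a little under the 0.4 to 1 N m stated.
- The knob's centre, judged by the grip, was about 1.4 mm from where the cameras put it.
- The fingertips stopped about 1 mm above the pin's stated home height, within the 2 mm calibration accuracy.
- The last top view had the arm over the scraper and cutter, so I checked those two only by eye in a reduced scene picture. The shaker was visible in both views and looked unmoved. I did not measure any of the three.

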